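# Load the toast tray, slide it into the warmer and set the dial

## Robot

A 6-joint arm with a two-finger parallel gripper is mounted at the origin on the work surface. World frame = base frame: x ahead of the robot, y to its left, z up, the work surface at z = 0. Lengths are in mm, angles in rad, forces in N, time in s.
With the tool pointing down it reaches from about 275 to 775 mm from the base axis. Payload 14.6 kg.
Tool frame: the origin (TCP) lies midway between the tips of the shut fingers; the grasp point (between the pads) lies 19 mm behind it; z points along the fingers, y is the line along which they close (so a half turn about z gives the same grasp; the last joint's range is limited). The gripper opens to 85 mm and grips with 20 to 120 N. Pads are 22 mm wide; open, the fingers measure 114 mm over their backs; the gripper's body (76 mm by 85 mm) begins 54 mm behind the grasp point. The pads swing forward as they close: fully open they stand 13 mm farther back than shut.
Start: joints at [0.961, 0.263, -0.048, 1.259, 0, 1.415], TCP at [230.628, 471.634, 231.278] pointing down, gripper open.
Joint ranges: [-2.65, 2.65], [-0.89, 1.7], [-1.18, 1.37], [-2.13, 2.11], [-1.35, 1.29], [-3.14, 3.14]. Speed limits (rad/s): [1.89, 1.89, 2.57, 2.79, 3.14, 3.14].

## Interface

Orientations are given as a unit quaternion [w, x, y, z].
In Python, from cell import get_obs, get_image, workorder, recognise, trace, spot_point gives the robot as it stands.
- The arm moves only by the tool apply_moves, never from a script. Its argument "commands" is text: rows parted by semicolons, each of 5 numbers parted by spaces: the finger opening in m, from 0 to 0.0854, then the shift along the tool's x, y, z in m, then the turn about the tool's z in degrees. In form: fingers tx ty tz turn; .... A call has 1 to 12 rows; each row is the pose to reach, as a shift and turn from the pose commanded when the call began, along the tool's axes at that moment; what a row does not reach only later rows make up. A row lasts 1/10 s, in which the tool goes at most 50 mm and 8.59 degrees, less where a joint would pass 70% of its speed; a pose out of reach is approached as far as the arm can. A call with a gripper value outside its range is refused whole. The fingers move at their own pace and stop on an object; "grip_force" is the grip in N (left out, the last holds). Time passes only in rows, so rows that repeat a pose let the fingers close. It gives the time, the measured TCP pose, the force, the opening and the grip force at its end, in the units of the state.
- get_obs(): the state, without advancing time (a new reading comes with each control period).
- get_image(name): name is "scene" or "top" or "wrist"; returns a dict with "pixels" (420x560x3 uint8, blue, green, red), "vertical_fov" (degrees; the focal length in pixels is half the picture's height over the tangent of half this angle, whatever the lens; pixels are square), "cx", "cy" (the principal point, pixels), "R" (3x3) and "t" (3): a world point X has camera coordinates R X + t; the wrist camera has in their place "mount" (4x4, takes a point from camera to tool coordinates, whose origin is the TCP and whose axes are the flange's). Camera axes: x right, y down, z forward; pixel columns grow to the right and rows downward; lengths in mm; the calibration is good to about 2 mm. The wrist camera is an equidistant fisheye: a pixel r from the principal point sees the ray r / f radians off the axis. A picture is of the moment at which its call begins: read the wrist's pose just before it. There is no depth.
- workorder.hand_in(): hands the job in; it is judged then, once.
Trained networks look in the newest picture that a camera, given by its name, has taken for a name from the list of things; names that differ only in an ending like _2 or _b are one class to them, and where a whole thing is asked for, a point or a joint stands for the part that bears it (a point fixed in the world has none). Each returns a list of dicts, best first, with "p" (0 to 1); they miss things now and then, are a little off and sometimes report something else, mostly with a low value. They report only what shows in the picture. A call takes as long as a camera call.
- recognise(camera, label): "uv" ([column, row] in pixels, amid what is visible of it).
- trace(camera, label): "pixels" (420x560 bool, what is visible of it) and "uv" ([column, row] in pixels, amid what is visible of it).
- spot_point(camera, label): "uv" ([column, row] in pixels: a listed point, or the origin of a listed thing).
The state is a dict: "t": time; "qpos": joint angles; "qd": joint speeds; "tau": joint torques, N m; "tool_pos": TCP position; "ee_rot": TCP orientation; "wrist_force": force on the tool from outside, world axes, zero at the start; "wrist_torque": the same for the moment, N m; "width": finger opening in mm; "gripper_force": force on a finger pad.
Only numpy, scipy, OpenCV 4.12 (cv2) and the standard library are available. Lean on these libraries where they do the work, as an engineer would, in place of code of your own. Each camera call takes 0.05 s, during which the arm holds its last target. There are 200 camera calls.

## Task

Take the empty steel sauce cup out of the toast tray and stand it upright in the middle of the steel plate, and lay every piece of toast that is out on the counter flat in the tray, side by side inside its rim. Then slide the loaded tray handle-last into the bay of the toast warmer until it is fully home, and once it is home turn the dial on top of the warmer clockwise, click by click, to position 4 (the red mark, four clicks from the off position). Leave the ketchup bottle, the jam jar and the mug alone.

Things in the scene. Friction and masses are not known exactly. Their poses are not given: they have to be found in the camera images.
- tray: loose flat aluminium tray, about 400 g, on the counter in front of the warmer. Pan 120 (x) x 212 (y) mm outside, floor 3 mm thick, rim 4 mm thick, rim top 9 mm above the counter. Origin under the centre of the pan, at counter level; z up; +y is the leading end that enters the bay; a straight black handle sticks out of the other (-y) end
- tray_in (a point): centre of the tray's inner floor, 3 mm above the tray's origin, axes as the tray's. Inside the rim 112 (x) x 204 (y) mm: up to four pieces of toast fit in a row along y, at y = -75, -25, 25 and 75 mm, each with its 56 mm side along the tray's x
- tray_handle (a point): grip point on the tray's black handle, at tray (0, -168, 13) mm. The handle is a bar along the tray's y, 16 mm wide (x), from z 6 to 20 mm, from the pan's end at y -105 to y -195 mm.
- toast0: crisp thick-cut piece of golden-brown toast, rigid, 56 (x) x 44 (y) x 18 (z) mm, about 60 g, origin at its centre, z through its thickness (either face may be up). Lies flat on the counter at the start. May be absent.
- toast1: crisp thick-cut piece of golden-brown toast, rigid, 56 (x) x 44 (y) x 18 (z) mm, about 60 g, origin at its centre, z through its thickness (either face may be up). Lies flat on the counter at the start. May be absent.
- toast2: crisp thick-cut piece of golden-brown toast, rigid, 56 (x) x 44 (y) x 18 (z) mm, about 60 g, origin at its centre, z through its thickness (either face may be up). Lies flat on the counter at the start. May be absent.
- toast3: crisp thick-cut piece of golden-brown toast, rigid, 56 (x) x 44 (y) x 18 (z) mm, about 60 g, origin at its centre, z through its thickness (either face may be up). Lies flat on the counter at the start. May be absent.
- cup: small empty stainless-steel sauce cup, upright, round, open at the top, 54 mm in diameter at the rim (narrower at the foot), 34 mm high, about 60 g; origin at the centre of its underside, z up. Stands in the tray at the start.
- plate: round stainless-steel plate, loose, 130 mm across, rim 14 mm high, flat inside with a floor about 3 mm above the counter, 300 g; origin at the centre of its underside.
- warmer: fixed steel toast warmer, 280 (x) x 275 (y) x 135 (z) mm. Origin at the centre of the bay's mouth, at counter level; z up; +y points into the bay, so the tray goes in along +y with its axes parallel to these. Two aluminium guide cheeks, 22 mm high, flare out from the mouth's sides to y = -38 mm, about 170 mm apart at their tips
- bay_back (a point): middle of the foot of the bay's back wall, warmer (0, 215, 0) mm. The bay is 126 mm wide (3 mm to spare each side of the tray), 48 mm high, 215 mm deep; its floor is the counter itself. The back wall stops the tray's leading end, with the tray's origin at warmer y = 109 mm, its rear rim 3 mm inside the mouth and the handle outside
- dial (a joint): angle of the dial on the warmer's top, rad; grows clockwise seen from above. Six clicks 0.5 rad apart: 0 = off, 0.5 = 1, 1.0 = 2, 1.5 = 3, 2.0 = 4 (wanted, red mark), 2.5 = 5 (end). Let go, it snaps to the nearest click; turning it takes under 0.1 N m. It starts at off or 1
- dial_grip (a point): grip point on the dial's upright axis, at warmer (0, 105, 163) mm. The grip is a bar 50 mm long, 14 mm wide, its top 10 mm above this point, on a 56 mm disc whose top is 18 mm below it. At dial 0 the bar lies along the warmer's x, its white pointer towards -x, and turns clockwise with the dial. Dots on the warmer mark the clicks, white, the bigger red one is 4
- ketchup: bystander: red sauce bottle, 56 mm across, 170 mm high; origin at the centre of its underside
- jam: bystander: amber jam jar, 68 mm across, 85 mm high; origin at the centre of its underside
- mug: bystander: blue mug, 76 mm across, 90 mm high; origin at the centre of its underside

How it is judged:
By the outcome, as a careful person would: the job done as asked, in the order asked, and still so for the second after the job is handed in, with the robot touching nothing.
Of toast0, toast1, toast2, toast3 only 2 to 4 are there at a start; the rules pass over those that are not, and their reading is None.
At some moment in a run one of tray may be knocked a few centimetres aside while the robot is not near it.
Once in a run the grip may slacken for a moment while it holds something.
It also fails if it takes over 210 s, if anything falls off the work surface, if the arm or the gripper's body presses on something with over 40 N, if the wrist force passes 120 N, or if a joint passes its speed limit or range.

## Working session

There is one attempt and no reset: what is moved stays moved. The work goes in short steps, Python scripts to look and compute and a tool call to move; the robot and the scene stay as the last step left them, time stands still between calls to the robot, and variables do not carry over. Pictures are saved under pics/ and viewed, at most 14 in all, crops included, and the job is handed in when it is done.

Besides the shell and the picture viewer there is one more tool, called by a JSON object that holds its "op" and its "data". apply_moves: Moves the arm, as the interface text tells. Its arguments: {"type":"object","properties":{"commands":{"type":"string"},"grip_force":{"type":"number"}},"required":["commands"]}

```bash
ls; mkdir -p pics; cat > h.py <<'E'
import numpy as np, cv2
from cell import get_obs, get_image, workorder, recognise, trace, spot_point
def px2w(im,uv,z):
    f=210/np.tan(np.radians(im["vertical_fov"])/2)
    uv=np.atleast_2d(np.asarray(uv,float))
    R=np.array(im["R"]);t=np.array(im["t"])
    d=np.c_[(uv[:,0]-im["cx"])/f,(uv[:,1]-im["cy"])/f,np.ones(len(uv))]@R
    c=-R.T@t
    return c+d*((z-c[2])/d[:,2])[:,None]
def q2R(q):
    from scipy.spatial.transform import Rotation as S
    return S.from_quat([q[1],q[2],q[3],q[0]]).as_matrix()
def wpx2w(im,ob,uv,z):
    f=210/np.tan(np.radians(im["vertical_fov"])/2)
    uv=np.atleast_2d(np.asarray(uv,float))
    a=uv-[im["cx"],im["cy"]];r=np.hypot(*a.T)+1e-9;th=r/f
    d=np.c_[a*(np.sin(th)/r)[:,None],np.cos(th)]
    M=np.array(im["mount"]);R=q2R(ob["ee_rot"])
    c=R@M[:3,3]+np.array(ob["tool_pos"]);d=d@(R@M[:3,:3]).T
    return c+d*((z-c[2])/d[:,2])[:,None]
def rect(mask,im,z,ob=None):
    c,_=cv2.findContours(mask.astype(np.uint8),cv2.RETR_EXTERNAL,cv2.CHAIN_APPROX_NONE)
    c=max(c,key=cv2.contourArea)[:,0]
    w=(px2w(im,c,z) if ob is None else wpx2w(im,ob,c,z))[:,:2].astype(np.float32)
    return cv2.minAreaRect(w)
E
python3 - <<'E'
from h import *
ob=get_obs();print(ob["t"],ob["ee_rot"],ob["tool_pos"],q2R(ob["ee_rot"]).round(2).tolist())
for c in ("top","scene"):
    im=get_image(c);cv2.imwrite(f"pics/{c}0.png",im["pixels"])
    print(c,im["vertical_fov"],np.array(im["R"]).round(3).tolist(),np.array(im["t"]).round(0))
    for l,z in [("tray",9),("tray_handle",13),("tray_in",3),("toast0",9),("cup",3),("plate",0),("warmer",0),("bay_back",0),("dial_grip",163),("ketchup",0),("jam",0),("mug",0)]:
        for d in spot_point(c,l)[:5]:
            if d["p"]>.2: print(l,round(d["p"],2),np.round(d["uv"]),px2w(im,d["uv"],z)[0].round(0))
        if c=="top" and l in("tray","toast0","plate","cup"):
            for d in trace(c,l)[:5]:
                if d["p"]>.2:
                    print("  rect",l,round(d["p"],2),[np.round(v,1).tolist() for v in rect(d["pixels"],im,18 if l=="toast0" else 34 if l=="cup" else 9)])
E
```

```text
pics
0.0 [-2.01390756e-04  2.25457449e-01  9.74252868e-01 -4.96434329e-04] [230.47570955 471.40804367 230.81391566] [[-0.9, 0.44, -0.0], [0.44, 0.9, -0.0], [0.0, -0.0, -1.0]]
top 57.32115049019093 [[0.015, -1.0, -0.01], [-0.999, -0.015, -0.044], [0.044, 0.01, -0.999]] [  12.  620. 1214.]
tray 0.72 [294. 256.] [478. -32.   9.]
  rect tray 0.78 [[462.8, -80.5], [302.3, 122.6], 80.3]
tray_handle 0.67 [347. 271.] [ 433. -200.   13.]
tray_in 0.64 [295. 258.] [470. -36.   3.]
toast0 0.76 [385. 219.] [ 599. -321.    9.]
toast0 0.69 [415. 268.] [ 444. -417.    9.]
  rect toast0 0.7 [[442.9, -410.0], [48.6, 57.3], 51.9]
  rect toast0 0.59 [[603.5, -312.1], [43.8, 59.3], 14.9]
  rect toast0 0.43 [[465.0, 358.4], [310.9, 363.6], 5.3]
cup 0.64 [297. 161.] [784. -37.   3.]
cup 0.63 [306. 259.] [469. -70.   3.]
  rect cup 0.65 [[803.0, -44.0], [108.1, 80.5], 8.9]
  rect cup 0.62 [[476.4, -71.3], [43.6, 43.8], 0.9]
plate 0.74 [315. 202.] [650. -98.   0.]
  rect plate 0.91 [[653.6, -97.8], [127.8, 125.4], 14.8]
warmer 0.6 [212. 255.] [474. 233.   0.]
dial_grip 0.38 [414. 267.] [ 462. -361.  163.]
ke
[... 377 characters left out ...]
 [200. 192.] [ 442. -206.   13.]
tray_in 0.87 [263. 197.] [477. -31.   3.]
tray_in 0.46 [162. 248.] [ 604. -316.    3.]
toast0 0.76 [127. 198.] [ 431. -411.    9.]
toast0 0.62 [162. 246.] [ 604. -315.    9.]
toast0 0.32 [273. 302.] [803. -47.   9.]
cup 0.61 [252. 197.] [473. -63.   3.]
plate 0.94 [245. 252.] [ 647. -102.    0.]
plate 0.67 [351. 279.] [761. 159.   0.]
warmer 0.68 [348. 189.] [481. 213.   0.]
warmer 0.39 [264. 197.] [474. -30.   0.]
bay_back 0.49 [352. 188.] [477. 226.   0.]
dial_grip 0.9 [394. 143.] [466. 323. 163.]
dial_grip 0.46 [275. 300.] [867. -50. 163.]
ketchup 0.9 [220. 293.] [ 756. -175.    0.]
jam 0.73 [354. 280.] [765. 165.   0.]
mug 0.8 [274. 302.] [798. -43.   0.]
```

View pics/top0.png

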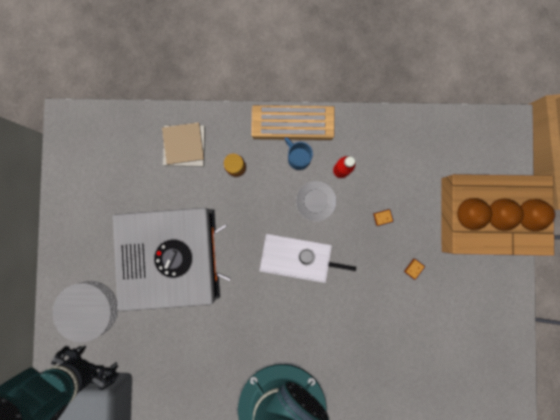

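View pics/scene0.png

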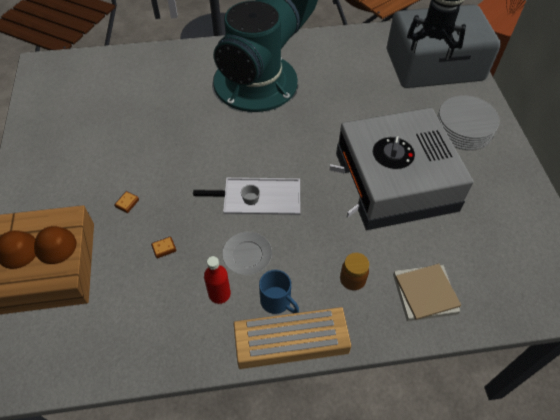

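Two toasts, at top-view (384,217) and (415,269). The cup is in the tray at (306,258), the plate at (317,201) and the warmer mouth at about (213,255) with its dial on top. I'll measure the warmer and tray, then plan the first move.

```bash
cat >> h.py <<'E'
def mv(*targets):
    ob=get_obs();R=q2R(ob["ee_rot"]);p=np.array(ob["tool_pos"])
    yaw=np.degrees(np.arctan2(R[1,1],R[0,1]))
    print("t %.1f tcp"%ob["t"],p.round(1),"yaw %.1f"%yaw,"w %.1f"%ob["width"],"F",np.round(ob["wrist_force"],1),"g",round(float(ob["gripper_force"]),1))
    for x,y,z,a in targets:
        s=R.T@(np.array([x,y,z])-p)/1000
        t=-((a-yaw+90)%180-90)
        print(" ->",(x,y,z,a),s.round(4),"turn %.1f"%t)
E
python3 - <<'E'
from h import *
im=get_image("top")
for d in trace("top","warmer")[:2]:
    print("warmer",round(d["p"],2),[np.round(v,1) for v in rect(d["pixels"],im,135)])
d=trace("top","tray")[0]
m=d["pixels"].astype(np.uint8)
m=cv2.morphologyEx(m,cv2.MORPH_CLOSE,np.ones((15,15)));m=cv2.morphologyEx(m,cv2.MORPH_OPEN,np.ones((13,13)))
print("pan",[np.round(v,1) for v in rect(m,im,9)])
for d in trace("top","dial")[:2]: print("dial",round(d["p"],2),np.round(d["uv"]),px2w(im,d["uv"],163)[0].round(0),px2w(im,d["uv"],135)[0].round(0))
c=im["pixels"]
cv2.imwrite("pics/crop1.png",cv2.resize(c[195:320,100:370],None,fx=2.9,fy=2.9,interpolation=cv2.INTER_CUBIC))
# warmer-corner hand readings
print(px2w(im,[[113,215],[208,208],[216,303],[119,310]],135).round(0))
mv((470,-66,170,77))
E
```

```text
warmer 0.74 [array([473.3, 327.4]), array([283.9, 329. ]), np.float64(5.2)]
warmer 0.26 [array([646.4, -87.2]), array([112.7, 112.3]), np.float64(0.8)]
pan [array([469. , -39.4]), array([220.5, 123.6]), np.float64(81.3)]
dial 0.65 [175. 262.] [467. 307. 163.] [465. 315. 135.]
[[596. 497. 135.]
 [620. 223. 135.]
 [349. 193. 135.]
 [324. 471. 135.]]
t 1.7 tcp [230.6 471.6 231.3] yaw 63.9 w 85.6 F [ 0.5 -0.4  0.1] g 0.0
 -> (470, -66, 170, 77) [-0.4512 -0.3778  0.0613] turn -13.1
```

View pics/crop1.png

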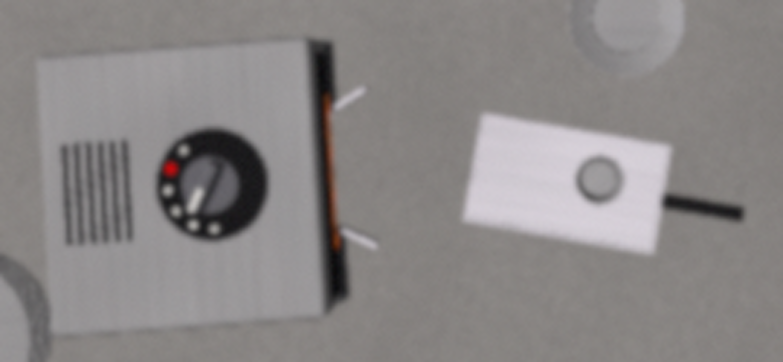

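Dial pointer sits at click 1, and the warmer's +y axis is at about 95° in the world. Moving above the cup.

{"op": "apply_moves", "data": {"commands": "0.085 -0.451 -0.378 0.061 -15;0.085 -0.451 -0.378 0.061 -15;0.085 -0.451 -0.378 0.061 -15;0.085 -0.451 -0.378 0.061 -15;0.085 -0.451 -0.378 0.061 -15;0.085 -0.451 -0.378 0.061 -15;0.085 -0.451 -0.378 0.061 -15;0.085 -0.451 -0.378 0.061 -15;0.085 -0.451 -0.378 0.061 -15;0.085 -0.451 -0.378 0.061 -15;0.085 -0.451 -0.378 0.061 -15;0.085 -0.451 -0.378 0.061 -15"}}

```text
t: 2.9
tool_pos: [470.3, -68.5, 170.1]
ee_rot: [0.0, 0.097, 0.995, -0.0]
wrist_force: [1.1, 0.8, -0.1]
width: 85.0
gripper_force: 0.0
```

```bash
python3 - <<'E'
from h import *
ob=get_obs();im=get_image("wrist");cv2.imwrite("pics/w1.png",im["pixels"]);print(ob["t"],np.array(im["mount"]).round(2).tolist(),im["vertical_fov"])
for l,z in [("cup",3),("tray_in",3),("tray_handle",13),("plate",0)]:
    for d in spot_point("wrist",l)[:2]: print(l,round(d["p"],2),np.round(d["uv"]),wpx2w(im,ob,d["uv"],z)[0].round(1))
for l,z in [("cup",37),("plate",14)]:
    d=trace("wrist",l)[0];print(l,round(d["p"],2),[np.round(v,1) for v in rect(d["pixels"],im,z,ob)])
mv((470,-66,60,80))
E
```

```text
2.9 [[0.0, -0.96, -0.29, 72.77], [1.0, -0.0, 0.0, -0.23], [-0.0, -0.29, 0.96, -141.16], [0.0, 0.0, 0.0, 1.0]] 65.70646984690485
cup 0.69 [285. 200.] [478.  -67.3   3. ]
tray_in 0.93 [315. 190.] [473.5 -36.    3. ]
tray_in 0.23 [ 18. 231.] [ 448.8 -419.7    3. ]
tray_handle 0.72 [148. 202.] [ 450.5 -202.5   13. ]
plate 0.59 [286. 343.] [654.9 -99.5   0. ]
plate 0.36 [150. 198.] [ 449.3 -205.1    0. ]
cup 0.91 [array([479.6, -68.8]), array([51.8, 52.4]), np.float64(34.1)]
plate 0.85 [array([630.8, -92. ]), array([127.4,  74.1]), np.float64(78.8)]
t 3.2 tcp [469.4 -65.1 170.5] yaw 79.0 w 84.9 F [ 0.1 -0.5 -0. ] g 0.0
 -> (470, -66, 60, 80) [-0.0008 -0.0007  0.1105] turn -1.0
```

View pics/w1.png

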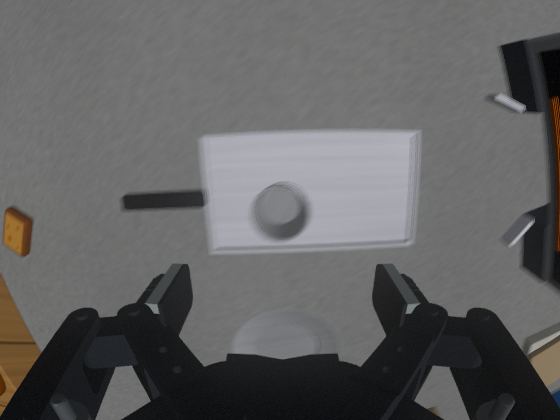

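The wrist view shows the cup at (285,205) in the tray, with the handle to the left and the fingers clear. I'll descend over the cup and grip along the tray's length.

{"op": "apply_moves", "data": {"commands": "0.085 -0.008 -0.001 0.05 -2;0.085 -0.008 -0.001 0.1 -2;0.085 -0.008 -0.001 0.14 -2;0.085 -0.008 -0.001 0.163 -2;0.085 -0.008 -0.001 0.163 -2;0.03 -0.008 -0.001 0.163 -2;0.03 -0.008 -0.001 0.163 -2;0.03 -0.008 -0.001 0.163 -2;0.03 -0.008 -0.001 0.163 -2;0.03 -0.008 -0.001 0.163 -2", "grip_force": 35}}

```text
t: 4.25
tool_pos: [478.5, -68.5, 9.4]
ee_rot: [0.002, 0.079, 0.997, -0.0]
wrist_force: [-3.6, 4.4, 17.8]
width: 52.3
gripper_force: 33.1
```

```bash
python3 - <<'E'
from h import *
mv((478,-67,100,81),(654,-98,100,81),(654,-98,14,81))
E
```

```text
t 4.2 tcp [478.5 -68.5   9.4] yaw 81.0 w 52.3 F [-3.6  4.4 17.8] g 33.1
 -> (478, -67, 100, 81) [ 0.0004  0.0014 -0.0906] turn -0.0
 -> (654, -98, 100, 81) [-0.1782 -0.0015 -0.09  ] turn -0.0
 -> (654, -98, 14, 81) [-0.178  -0.0015 -0.004 ] turn -0.0
```

{"op": "apply_moves", "data": {"commands": "0.03 0 0 -0.03 0;0.03 0 0 -0.07 0;0.03 -0.03 0 -0.09 0;0.03 -0.07 -0.001 -0.09 0;0.03 -0.11 -0.001 -0.09 0;0.03 -0.15 -0.001 -0.09 0;0.03 -0.178 -0.001 -0.09 0;0.03 -0.178 -0.001 -0.09 0;0.03 -0.178 -0.001 -0.09 0"}}

```text
t: 5.15
tool_pos: [653.1, -97.5, 97.9]
ee_rot: [0.0, 0.079, 0.997, -0.0]
wrist_force: [-0.6, 0.8, -0.5]
width: 51.7
gripper_force: 36.6
```

```bash
python3 - <<'E'
from h import *
mv((654,-98,20,81),(654,-98,12,81))
im=get_image("wrist");cv2.imwrite("pics/w2.png",im["pixels"]);ob=get_obs()
for d in spot_point("wrist","plate")[:2]: print(round(d["p"],2),np.round(d["uv"]),wpx2w(im,ob,d["uv"],0)[0].round(1))
im=get_image("top")
for l,z in (("plate",14),("tray",9)):
  d=trace("top",l)[0];print(l,round(d["p"],2),[np.round(v,1) for v in rect(d["pixels"],im,z)])
for d in spot_point("top","plate")[:1]: print(round(d["p"],2),np.round(d["uv"]),px2w(im,d["uv"],0)[0].round(1))
im=get_image("scene")
for d in spot_point("scene","plate")[:1]: print(round(d["p"],2),np.round(d["uv"]),px2w(im,d["uv"],0)[0].round(1))
E
```

```text
t 5.2 tcp [653.1 -97.5  97.9] yaw 81.0 w 51.7 F [-0.6  0.8 -0.5] g 36.6
 -> (654, -98, 20, 81) [-0.001  -0.0004  0.0779] turn -0.0
 -> (654, -98, 12, 81) [-0.0009 -0.0004  0.0859] turn -0.0
0.88 [282. 216.] [654.7 -97.9   0. ]
0.69 [215. 334.] [ 758.7 -177.7    0. ]
plate 0.38 [array([643.2, -43.5]), array([25.6, 16. ]), np.float64(0.8)]
tray 0.96 [array([483.5,  34.4]), array([ 68.4, 116. ]), np.float64(79.7)]
0.71 [293. 260.] [465.1 -29.4   0. ]
0.87 [245. 255.] [ 654.9 -101.5    0. ]
```

View pics/w2.png

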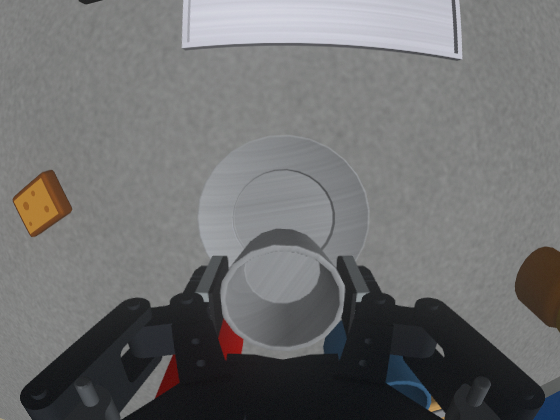

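The cup is held upright and centred above the plate, with the plate centre at (284,216) px, about (654.5,-98). Lowering, releasing a little and lifting.

{"op": "apply_moves", "data": {"commands": "0.03 -0.001 -0.001 0.04 0;0.03 -0.001 -0.001 0.07 0;0.03 -0.001 -0.001 0.082 0;0.03 -0.001 -0.001 0.087 0;0.03 -0.001 -0.001 0.088 0;0.03 -0.001 -0.001 0.088 0;0.062 -0.001 -0.001 0.086 0;0.062 -0.001 -0.001 0.086 0;0.066 -0.001 -0.001 0.06 0;0.07 -0.001 -0.001 0.03 0;0.08 -0.001 -0.001 -0.01 0;0.08 -0.001 -0.001 -0.05 0"}}

```text
t: 6.75
tool_pos: [653.7, -98.7, 149.1]
ee_rot: [0.0, 0.079, 0.997, -0.0]
wrist_force: [0.7, -1.0, 0.8]
width: 79.6
gripper_force: 0.0
```

```bash
python3 - <<'E'
from h import *
ob=get_obs();im=get_image("wrist");cv2.imwrite("pics/w3.png",im["pixels"])
for l in("cup","plate"):
    for d in spot_point("wrist",l)[:2]: print(l,round(d["p"],2),np.round(d["uv"]),wpx2w(im,ob,d["uv"],3)[0].round(1))
for d in trace("wrist","toast0")[:3]: print(round(d["p"],2),np.round(d["uv"]),[np.round(v,1) for v in rect(d["pixels"],im,16,ob)])
im=get_image("scene")
for l in("cup","plate"):
    for d in spot_point("scene",l)[:1]: print(l,round(d["p"],2),np.round(d["uv"]),px2w(im,d["uv"],3)[0].round(1))
mv((603,-312,150,14.9))
E
```

```text
cup 0.92 [282. 195.] [651.2 -98.1   3. ]
0.87 [ 72. 189.] [array([ 607.7, -308. ]), array([44. , 64.6]), np.float64(17.4)]
0.73 [220. 322.] [array([ 777.6, -189.6]), array([ 65.1, 114.7]), np.float64(69.8)]
0.54 [ 4. 70.] [array([ 452.2, -374.7]), array([16.8, 36.6]), np.float64(83.0)]
cup 0.55 [248. 253.] [651.2 -94.6   3. ]
plate 0.85 [245. 256.] [ 658.2 -101.4    3. ]
t 7.1 tcp [653.3 -98.6 146.1] yaw 80.9 w 80.1 F [ 1.   0.1 -0.5] g 0.0
 -> (603, -312, 150, 14.9) [ 0.0161 -0.2187 -0.0039] turn 66.0
```

View pics/w3.png

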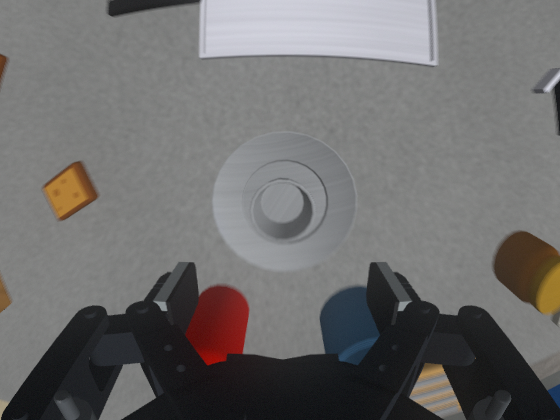

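The cup stands upright in the plate's floor at (284,203), so that's done. Going above toast A.

{"op": "apply_moves", "data": {"commands": "0.065 0.016 -0.219 0 66;0.065 0.016 -0.219 0 66;0.065 0.016 -0.219 0 66;0.065 0.016 -0.219 0 66;0.065 0.016 -0.219 0.02 66;0.065 0.016 -0.219 0.04 66;0.065 0.016 -0.219 0.06 66;0.065 0.016 -0.219 0.06 66;0.065 0.016 -0.219 0.06 66;0.065 0.016 -0.219 0.06 66;0.065 0.016 -0.219 0.06 66"}}

```text
t: 8.2
tool_pos: [603.7, -312.5, 87.4]
ee_rot: [0.0, 0.608, 0.794, 0.0]
wrist_force: [0.6, -0.9, -0.2]
width: 65.0
gripper_force: 0.0
```

```bash
python3 - <<'E'
from h import *
get_image("top")
ob=get_obs();im=get_image("wrist");print(np.round(ob["qpos"],2))
for d in trace("wrist","toast0")[:3]: print(round(d["p"],2),np.round(d["uv"]),[np.round(v,1) for v in rect(d["pixels"],im,16,ob)])
mv((604,-311,1,15))
E
```

```text
[-0.6   0.59  0.1   1.08 -0.    0.71]
0.9 [ 81. 279.] [array([ 451.1, -406.2]), array([56. , 55.8]), np.float64(53.8)]
0.62 [288. 221.] [array([ 607.1, -311. ]), array([43.6, 57. ]), np.float64(15.6)]
0.39 [436.  17.] [array([ 675.1, -139.3]), array([114.5,  38.4]), np.float64(26.7)]
t 8.3 tcp [ 603.7 -312.5   87.5] yaw 15.0 w 65.2 F [0.3 0.1 0.1] g 0.0
 -> (604, -311, 1, 15) [0.0014 0.0007 0.0865] turn 0.0
```

{"op": "apply_moves", "data": {"commands": "0.062 0.001 0.002 0.04 -0.5;0.062 0.001 0.002 0.07 -0.5;0.062 0.001 0.002 0.084 -0.5;0.062 0.001 0.002 0.087 -0.5;0.062 0.001 0.002 0.087 -0.5;0.03 0.001 0.002 0.087 -0.5;0.03 0.001 0.002 0.087 -0.5;0.03 0.001 0.002 0.086 -0.5;0.03 0.001 0.002 0.086 -0.5;0.03 0.001 0.002 0.08 -0.5;0.03 0.001 0.002 0.04 -0.5;0.03 0.001 0.002 -0.01 -0.5"}}

```text
t: 9.55
tool_pos: [604.1, -310.2, 97.0]
ee_rot: [-0.002, 0.606, 0.796, -0.0]
wrist_force: [1.0, -0.2, -0.3]
width: 43.6
gripper_force: 36.0
```

```bash
python3 - <<'E'
from h import *
mv()
ob=get_obs()
im=get_image("wrist");cv2.imwrite("pics/w4.png",im["pixels"])
im=get_image("top")
for l,z in(("tray_in",3),("tray_handle",13)):
    for d in spot_point("top",l)[:2]: print(l,round(d["p"],2),np.round(d["uv"]),px2w(im,d["uv"],z)[0].round(1))
d=trace("top","tray")[0];m=cv2.morphologyEx(d["pixels"].astype(np.uint8),cv2.MORPH_OPEN,np.ones((13,13)))
print("pan",[np.round(v,1) for v in rect(m,im,9)])
im=get_image("scene")
for l,z in(("tray_in",3),("tray_handle",13)):
    for d in spot_point("scene",l)[:2]: print(l,round(d["p"],2),np.round(d["uv"]),px2w(im,d["uv"],z)[0].round(1))
E
```

```text
t 9.6 tcp [ 604.1 -310.2   97. ] yaw 15.4 w 43.6 F [ 1.  -0.2 -0.3] g 36.0
tray_in 0.84 [294. 258.] [469.9 -30.8   3. ]
tray_handle 0.88 [348. 268.] [ 440.9 -202.8   13. ]
pan [array([470.1, -36.3]), array([212.2, 119.5]), np.float64(81.8)]
tray_handle 0.71 [202. 196.] [ 455.4 -201.6   13. ]
```

View pics/w4.png

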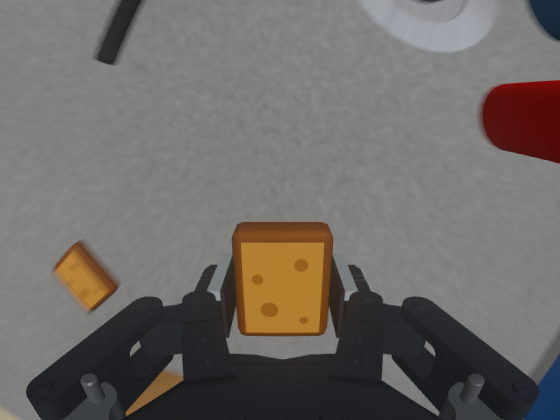

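Toast A is held squarely in the pads. Carrying it above the tray's front slot.

```bash
python3 - <<'E'
from h import *
mv((478,10,100,81.8))
E
```

```text
t 9.9 tcp [ 604.6 -310.6   96. ] yaw 15.4 w 43.0 F [-0.5 -0.3 -1.4] g 36.1
 -> (478, 10, 100, 81.8) [ 0.3428 -0.0367 -0.0034] turn -66.4
```

{"op": "apply_moves", "data": {"commands": "0.03 0.04 -0.005 -0.01 -8;0.03 0.085 -0.01 -0.01 -16;0.03 0.13 -0.015 -0.01 -24;0.03 0.175 -0.02 -0.01 -32;0.03 0.22 -0.024 -0.01 -40;0.03 0.26 -0.028 -0.01 -48;0.03 0.3 -0.032 -0.01 -56;0.03 0.33 -0.035 -0.01 -62;0.03 0.343 -0.037 -0.005 -66.4;0.03 0.343 -0.037 -0.003 -66.4;0.03 0.343 -0.037 -0.003 -66.4"}}

```text
t: 11.05
tool_pos: [478.1, 9.6, 99.7]
ee_rot: [-0.001, 0.072, 0.997, -0.0]
wrist_force: [0.6, 0.1, 0.1]
width: 43.0
gripper_force: 42.9
```

```bash
python3 - <<'E'
from h import *
get_image("top")
ob=get_obs();im=get_image("wrist");cv2.imwrite("pics/w5.png",im["pixels"])
for l,z in(("tray_in",3),("tray_handle",13)):
    for d in spot_point("wrist",l)[:2]: print(l,round(d["p"],2),np.round(d["uv"]),wpx2w(im,ob,d["uv"],z)[0].round(1))
d=trace("wrist","tray")[0];m=cv2.morphologyEx(d["pixels"].astype(np.uint8),cv2.MORPH_OPEN,np.ones((25,25)))
print("pan",d["p"],[np.round(v,1) for v in rect(m,im,9,ob)])
mv((478,10,100,81.8))
E
```

```text
tray_in 0.85 [223. 216.] [473.5 -36.4   3. ]
tray_handle 0.78 [ 46. 221.] [ 451.4 -202.9   13. ]
pan 0.77 [array([473.3, -35.9]), array([212.9, 120.9]), np.float64(81.1)]
t 11.3 tcp [478.6   9.1 100.2] yaw 81.7 w 43.1 F [ 0.1  0.3 -0.6] g 42.9
 -> (478, 10, 100, 81.8) [0.0007 0.0008 0.0002] turn -0.1
```

View pics/w5.png

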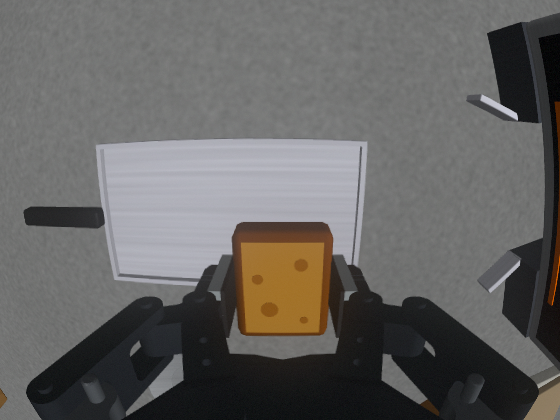

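Tray still in place. Lowering toast A into the front half.

{"op": "apply_moves", "data": {"commands": "0.03 -0.001 0 0.04 0;0.03 -0.001 0 0.07 0;0.03 -0.001 0 0.087 0;0.03 -0.001 0 0.093 0;0.03 -0.001 0 0.095 0;0.03 -0.001 0 0.095 0;0.055 -0.001 0 0.093 0;0.055 -0.001 0 0.092 0;0.06 -0.001 0 0.08 0;0.06 -0.001 0 0.05 0;0.06 -0.001 0 0.01 0;0.06 -0.001 0 -0.03 0"}}

```text
t: 12.5
tool_pos: [478.9, 9.7, 132.3]
ee_rot: [0.0, 0.071, 0.997, -0.0]
wrist_force: [1.2, -0.6, -0.0]
width: 59.8
gripper_force: 0.0
```

```bash
python3 - <<'E'
from h import *
get_image("top")
ob=get_obs();im=get_image("wrist");print(np.round(ob["qpos"],2))
for d in trace("wrist","toast0")[:3]: print(round(d["p"],2),np.round(d["uv"]),[np.round(v,1) for v in rect(d["pixels"],im,16,ob)])
mv((447,-408,100,51.9),(447,-408,100,141.9))
E
```

```text
[-0.15  0.23 -0.35  0.98 -0.   -0.01]
0.92 [282. 202.] [array([480.5,   9. ]), array([43.9, 57.7]), np.float64(81.8)]
0.37 [222. 199.] [array([464.4, -80.1]), array([301.3, 117.2]), np.float64(81.1)]
t 12.7 tcp [480.8   9.4 133. ] yaw 81.8 w 59.8 F [-0.6 -0.7 -0.6] g 0.0
 -> (447, -408, 100, 51.9) [-0.0256 -0.418   0.0332] turn 29.9
 -> (447, -408, 100, 141.9) [-0.0256 -0.418   0.0332] turn -60.1
```

{"op": "apply_moves", "data": {"commands": "0.065 -0.026 -0.418 0.03 30;0.065 -0.026 -0.418 0.03 30;0.065 -0.026 -0.418 0.03 30;0.065 -0.026 -0.418 0.03 30;0.065 -0.026 -0.418 0.03 30;0.065 -0.026 -0.418 0.03 30;0.065 -0.026 -0.418 0.03 30;0.065 -0.026 -0.418 0.03 30;0.065 -0.026 -0.418 0.03 30;0.065 -0.026 -0.418 0.03 30;0.065 -0.026 -0.418 0.03 30"}}

```text
t: 13.75
tool_pos: [445.2, -407.3, 99.5]
ee_rot: [-0.001, 0.327, 0.945, 0.0]
wrist_force: [-1.5, 0.3, -1.2]
width: 65.1
gripper_force: 0.0
```

```bash
python3 - <<'E'
from h import *
get_image("top")
ob=get_obs();im=get_image("wrist");print(np.round(ob["qpos"],2))
for d in trace("wrist","toast0")[:3]: print(round(d["p"],2),np.round(d["uv"]),[np.round(v,1) for v in rect(d["pixels"],im,16,ob)])
mv((447,-408,1,51.9))
E
```

```text
[-0.88  0.46 -0.1   1.01  0.   -0.21]
0.58 [276. 221.] [array([ 444.4, -411.2]), array([43.2, 58.3]), np.float64(53.3)]
0.39 [532.  53.] [array([ 441.1, -155.3]), array([120.1, 110.4]), np.float64(49.0)]
t 13.9 tcp [ 445.8 -406.6  100.3] yaw 51.9 w 64.7 F [0.5 0.1 0.2] g 0.0
 -> (447, -408, 1, 51.9) [-0.0019 -0.0004  0.0993] turn 0.0
```

{"op": "apply_moves", "data": {"commands": "0.062 -0.002 -0.0035 0.04 -1.4;0.062 -0.002 -0.0035 0.08 -1.4;0.062 -0.002 -0.0035 0.096 -1.4;0.062 -0.002 -0.0035 0.099 -1.4;0.062 -0.002 -0.0035 0.099 -1.4;0.03 -0.002 -0.0035 0.099 -1.4;0.03 -0.002 -0.0035 0.099 -1.4;0.03 -0.002 -0.0035 0.098 -1.4;0.03 -0.002 -0.0035 0.098 -1.4;0.03 -0.002 -0.0035 0.09 -1.4;0.03 -0.002 -0.0035 0.05 -1.4;0.03 -0.002 -0.0035 0 -1.4"}}

```text
t: 15.1
tool_pos: [444.2, -410.9, 100.5]
ee_rot: [-0.001, 0.315, 0.949, 0.001]
wrist_force: [0.2, -1.4, 0.1]
width: 43.0
gripper_force: 36.0
```

```bash
python3 - <<'E'
from h import *
im=get_image("top")
for l,z in(("tray_in",3),("tray_handle",13)):
    for d in spot_point("top",l)[:2]: print(l,round(d["p"],2),np.round(d["uv"]),px2w(im,d["uv"],z)[0].round(1))
d=trace("top","tray")[0];m=cv2.morphologyEx(d["pixels"].astype(np.uint8),cv2.MORPH_CLOSE,np.ones((15,15)));m=cv2.morphologyEx(m,cv2.MORPH_OPEN,np.ones((13,13)))
print("pan",[np.round(v,1) for v in rect(m,im,9)])
mv((467,-80.5,100,82))
E
```

```text
tray_in 0.77 [293. 256.] [475.9 -29.1   3. ]
tray_in 0.36 [294. 258.] [471.2 -32.4   3. ]
tray_handle 0.96 [346. 269.] [ 438.9 -196.1   13. ]
pan [array([469.6, -40. ]), array([219.6, 120.6]), np.float64(81.0)]
t 15.3 tcp [ 445.5 -412.4  101.8] yaw 53.2 w 43.0 F [-0.4  1.1 -1.1] g 36.1
 -> (467, -80.5, 100, 82) [0.1814 0.2788 0.0012] turn -28.8
```

{"op": "apply_moves", "data": {"commands": "0.03 0.022 0.034 -0.01 -4;0.03 0.045 0.07 -0.01 -8;0.03 0.07 0.107 -0.01 -12;0.03 0.095 0.145 -0.01 -16;0.03 0.12 0.184 -0.01 -20;0.03 0.145 0.222 -0.01 -24;0.03 0.168 0.258 -0.005 -27;0.03 0.181 0.279 0 -28.8;0.03 0.181 0.279 0 -28.8;0.03 0.181 0.279 0 -28.8"}}

```text
t: 16.3
tool_pos: [466.5, -79.6, 99.6]
ee_rot: [-0.001, 0.069, 0.998, 0.0]
wrist_force: [0.9, 0.0, -1.3]
width: 42.8
gripper_force: 36.1
```

```bash
python3 - <<'E'
from h import *
get_image("top")
ob=get_obs();im=get_image("wrist")
for l,z in(("tray_in",3),("tray_handle",13)):
    for d in spot_point("wrist",l)[:2]: print(l,round(d["p"],2),np.round(d["uv"]),wpx2w(im,ob,d["uv"],z)[0].round(1))
for d in trace("wrist","toast0")[:3]: print(round(d["p"],2),np.round(d["uv"]),[np.round(v,1) for v in rect(d["pixels"],im,19,ob)])
mv((467,-80.5,5,82))
E
```

```text
tray_in 0.61 [337. 211.] [470.8 -37.7   3. ]
tray_handle 0.96 [128. 217.] [ 449.5 -202.1   13. ]
0.79 [398. 218.] [array([479.4,   6.5]), array([46.4, 57.4]), np.float64(83.0)]
0.66 [282. 273.] [array([514.8, -87.1]), array([ 75.8, 102.5]), np.float64(81.4)]
t 16.6 tcp [467.  -80.8 100.2] yaw 82.0 w 43.1 F [-0.2  0.3 -0.7] g 36.1
 -> (467, -80.5, 5, 82) [0.     0.0003 0.0952] turn -0.0
```

Everything is in place. Setting toast B down.

{"op": "apply_moves", "data": {"commands": "0.03 0 0 0.04 0;0.03 0 0 0.07 0;0.03 0 0 0.087 0;0.03 0 0 0.093 0;0.03 0 0 0.095 0;0.03 0 0 0.095 0;0.055 0 0 0.093 0;0.055 0 0 0.092 0;0.06 0 0 0.08 0;0.06 0 0 0.05 0;0.06 0 0 0.01 0;0.06 0 0 -0.06 0"}}

```text
t: 17.75
tool_pos: [466.2, -79.8, 141.4]
ee_rot: [-0.001, 0.07, 0.998, 0.0]
wrist_force: [0.6, -0.5, 0.1]
width: 60.1
gripper_force: 0.0
```

```bash
python3 - <<'E'
from h import *
get_image("top")
ob=get_obs();im=get_image("wrist");cv2.imwrite("pics/w6.png",im["pixels"])
for l,z in(("tray_in",3),("tray_handle",13)):
    for d in spot_point("wrist",l)[:2]: print(l,round(d["p"],2),np.round(d["uv"]),wpx2w(im,ob,d["uv"],z)[0].round(1))
for d in trace("wrist","toast0")[:3]: print(round(d["p"],2),np.round(d["uv"]),[np.round(v,1) for v in rect(d["pixels"],im,19,ob)])
d=trace("wrist","tray_handle")[0];print([np.round(v,1) for v in rect(d["pixels"],im,9,ob)])
mv((450,-200,120,-8))
E
```

```text
tray_in 0.96 [331. 194.] [472.3 -36.4   3. ]
tray_handle 0.83 [150. 196.] [ 448.1 -202.3   13. ]
0.81 [280. 197.] [array([466.2, -80.4]), array([42.8, 56.3]), np.float64(82.1)]
0.73 [382. 199.] [array([479.1,   6.7]), array([47.5, 57.1]), np.float64(82.5)]
[array([467. , -81.3]), array([305.1, 122. ]), np.float64(81.4)]
t 18.1 tcp [466.6 -79.9 139.7] yaw 82.0 w 59.8 F [-0.2  1.4  0.3] g 0.0
 -> (450, -200, 120, -8) [-0.0002 -0.1212  0.0197] turn -90.0
```

View pics/w6.png

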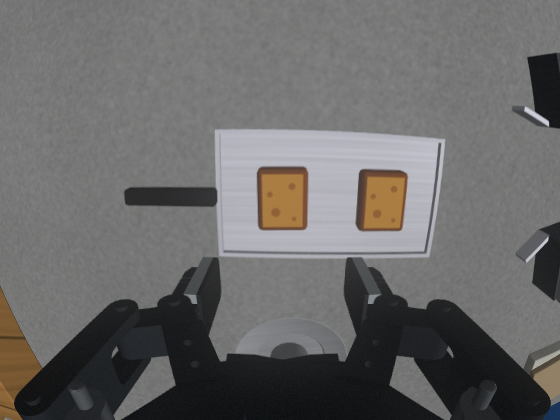

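Both toasts lie flat in the tray, at (283,198) and (383,199). Before taking the handle I'll look at the warmer mouth and dial from above.

```bash
python3 - <<'E'
from h import *
mv((440,160,300,95))
E
```

```text
t 18.1 tcp [466.6 -79.9 139.7] yaw 82.0 w 59.8 F [-0.2  1.4  0.3] g 0.0
 -> (440, 160, 300, 95) [ 0.0597  0.2339 -0.1602] turn -13.0
```

{"op": "apply_moves", "data": {"commands": "0.06 0.06 0.234 -0.16 -13;0.06 0.06 0.234 -0.16 -13;0.06 0.06 0.234 -0.16 -13;0.06 0.06 0.234 -0.16 -13;0.06 0.06 0.234 -0.16 -13;0.06 0.06 0.234 -0.16 -13;0.06 0.06 0.234 -0.16 -13;0.06 0.06 0.234 -0.16 -13;0.06 0.06 0.234 -0.16 -13;0.06 0.06 0.234 -0.16 -13"}}

```text
t: 19.05
tool_pos: [439.8, 159.1, 299.3]
ee_rot: [-0.001, -0.043, 0.999, -0.0]
wrist_force: [0.7, 0.7, -0.3]
width: 59.8
gripper_force: 0.0
```

```bash
python3 - <<'E'
from h import *
get_image("top");get_image("top")
ob=get_obs();im=get_image("wrist");cv2.imwrite("pics/w7.png",cv2.resize(im["pixels"],(784,588)))
np.savez("w7.npz",px=im["pixels"],mount=im["mount"],cx=im["cx"],cy=im["cy"],vertical_fov=im["vertical_fov"],ee_rot=ob["ee_rot"],tool_pos=ob["tool_pos"])
for l,z in(("tray_in",3),("tray_handle",13),("warmer",0),("bay_back",0),("dial_grip",163)):
    for d in spot_point("wrist",l)[:2]: print(l,round(d["p"],2),np.round(d["uv"]),wpx2w(im,ob,d["uv"],z)[0].round(1))
for d in trace("wrist","warmer")[:1]: print([np.round(v,1) for v in rect(d["pixels"],im,135,ob)])
mv()
E
```

```text
tray_in 0.74 [146. 185.] [474.  -37.1   3. ]
tray_handle 0.78 [ 54. 167.] [ 452.6 -203.8   13. ]
tray_handle 0.68 [ 94. 325.] [ 743.1 -163.5   13. ]
warmer 0.58 [318. 207.] [487.7 214.    0. ]
dial_grip 0.73 [435. 250.] [477.  317.7 163. ]
dial_grip 0.45 [121. 180.] [431.8   5.8 163. ]
[array([474. , 330.6]), array([277.8, 315. ]), np.float64(5.2)]
t 19.5 tcp [440.  160.  300.3] yaw 95.0 w 60.2 F [ 0.1  0.2 -0.6] g 0.0
```

View pics/w7.png

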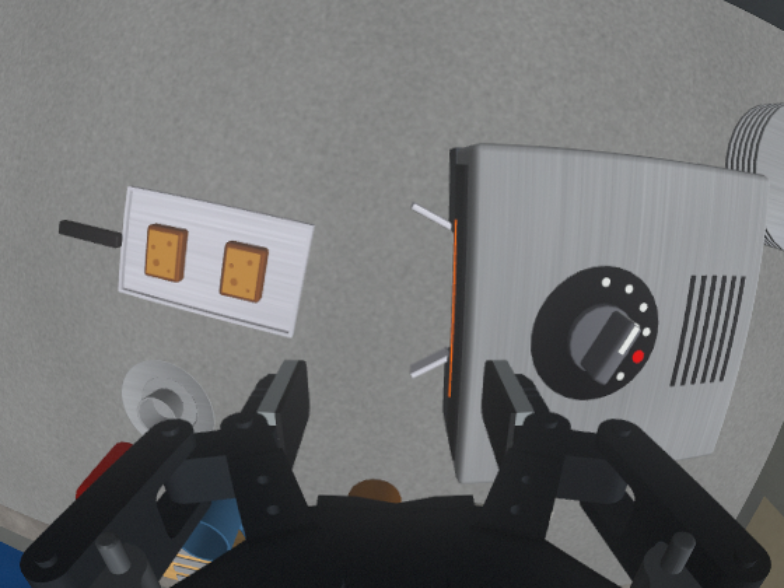

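```bash
python3 - <<'E'
from h import *
s=np.load("w7.npz");ob=s
P=np.array([[413,206],[411,374.5],[452,228],[449,350]])/1.4
w=wpx2w(s,ob,P,22);print(w.round(1))
m=(w[0]+w[1])/2;a=w[1]-w[0];print("tips mid",m.round(1),"len",np.hypot(*a[:2]).round(1),"x-axis deg",np.degrees(np.arctan2(a[1],a[0])).round(1))
C=np.array([[478,145],[463,482]])/1.4
w=wpx2w(s,ob,C,135);print(w.round(1),((w[0]+w[1])/2).round(1)); a=w[1]-w[0];print(np.hypot(*a[:2]).round(1),np.degrees(np.arctan2(a[1],a[0])).round(1))
O=np.array([[456,220],[450,396]])/1.4
for z in(48,0):print("orange",z,wpx2w(s,ob,O,z).round(1).tolist())
mv((448,-206,120,172),(448,-207.5,60,172))
E
```

```text
[[404.3 172.9  22. ]
 [573.6 187.5  22. ]
 [421.2 211.1  22. ]
 [543.3 222.9  22. ]]
tips mid [488.9 180.2  22. ] len 170.0 x-axis deg 4.9
[[348.6 207.1 135. ]
 [619.4 233.7 135. ]] [484.  220.4 135. ]
272.1 5.6
orange 48 [[410.5, 210.2, 48.0], [581.6, 226.2, 48.0]]
orange 0 [[415.8, 217.2, 0.0], [607.8, 235.1, 0.0]]
t 19.5 tcp [440.  160.  300.3] yaw 95.0 w 60.2 F [ 0.1  0.2 -0.6] g 0.0
 -> (448, -206, 120, 172) [ 0.0242 -0.3653  0.1803] turn -77.0
 -> (448, -207.5, 60, 172) [ 0.0243 -0.3668  0.2403] turn -77.0
```

Warmer origin is about (485.3,217.5) with yaw 5.2°, and the dial is at click 1. Going to the handle with the camera side away from the warmer.

{"op": "apply_moves", "data": {"commands": "0.055 0.024 -0.366 0.17 -77;0.055 0.024 -0.366 0.17 -77;0.055 0.024 -0.366 0.17 -77;0.055 0.024 -0.366 0.17 -77;0.055 0.024 -0.366 0.17 -77;0.055 0.024 -0.366 0.17 -77;0.055 0.024 -0.366 0.17 -77;0.055 0.024 -0.366 0.17 -77;0.055 0.024 -0.366 0.17 -77;0.055 0.024 -0.366 0.17 -77;0.055 0.024 -0.366 0.17 -77;0.055 0.024 -0.366 0.17 -77"}}

```text
t: 20.7
tool_pos: [448.3, -206.3, 130.5]
ee_rot: [0.0, -0.655, 0.756, -0.0]
wrist_force: [-0.8, 0.1, 0.0]
width: 55.0
gripper_force: 0.0
```

```bash
python3 - <<'E'
from h import *
im=get_image("top")
for l,z in(("tray_in",3),("tray_handle",13)):
    for d in spot_point("top",l)[:2]: print(l,round(d["p"],2),np.round(d["uv"]),px2w(im,d["uv"],z)[0].round(1))
ob=get_obs();im=get_image("wrist");cv2.imwrite("pics/w8.png",im["pixels"]);print(np.round(ob["qpos"],2))
for l,z in(("tray_in",3),("tray_handle",13)):
    for d in spot_point("wrist",l)[:2]: print(l,round(d["p"],2),np.round(d["uv"]),wpx2w(im,ob,d["uv"],z)[0].round(1))
mv((449.7,-207.7,4,172.3))
E
```

```text
tray_in 0.7 [294. 261.] [461.9 -30.6   3. ]
tray_in 0.26 [317. 203.] [ 647.3 -103.2    3. ]
tray_handle 0.73 [350. 266.] [ 447.  -209.4   13. ]
tray_handle 0.43 [318. 198.] [ 662.4 -104.7   13. ]
[-0.6   0.26 -0.33  0.97  0.   -2.03]
tray_in 0.78 [280. 358.] [474.5 -35.7   3. ]
tray_handle 0.84 [285. 210.] [ 446.3 -202.1   13. ]
t 21.0 tcp [ 448.5 -206.2  130.6] yaw 172.0 w 54.9 F [-0.2 -0.4  0. ] g 0.0
 -> (449.7, -207.7, 4, 172.3) [ 0.0013 -0.0014  0.1266] turn -0.3
```

View pics/w8.png

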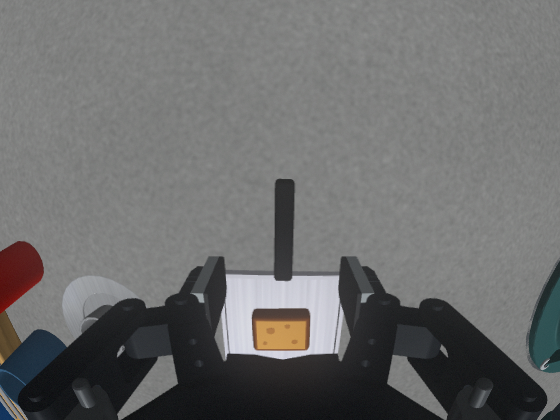

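Handle is aligned with the tool axis at (285,230). Lowering and gripping.

{"op": "apply_moves", "data": {"commands": "0.055 -0.001 0.001 0.04 0;0.055 -0.001 0.001 0.08 0;0.055 -0.001 0.001 0.11 0;0.055 -0.001 0.001 0.124 0;0.055 -0.001 0.001 0.126 0;0.005 -0.001 0.001 0.126 0;0.005 -0.001 0.001 0.126 0;0.005 -0.001 0.001 0.126 0;0.005 -0.001 0.001 0.126 0;0.005 -0.001 0.001 0.126 0;0.005 -0.001 0.001 0.126 0;0.005 -0.001 0.001 0.126 0", "grip_force": 60}}

```text
t: 22.2
tool_pos: [448.2, -205.9, 5.3]
ee_rot: [0.0, -0.656, 0.755, -0.001]
wrist_force: [0.3, 0.6, 6.7]
width: 14.6
gripper_force: 61.7
```

```bash
python3 - <<'E'
from h import *
im=get_image("scene")
for l,z in(("tray_in",3),("tray_handle",13)):
    for d in spot_point("scene",l)[:1]: print(l,round(d["p"],2),np.round(d["uv"]),px2w(im,d["uv"],z)[0].round(1))
o=np.array([485.3,217.5]);v=np.array([-.0906,.9959])
g=o+v*(-155-173);print(g)
mv((g[0],g[1],4.5,185.2))
E
```

```text
tray_in 0.77 [263. 198.] [478.3 -32.6   3. ]
tray_handle 0.89 [204. 192.] [ 443.6 -195.3   13. ]
[ 515.0168 -109.1552]
t 22.4 tcp [ 448.1 -205.9    5.3] yaw 172.0 w 14.4 F [-0.1  1.1  6.4] g 61.7
 -> (np.float64(515.0168), np.float64(-109.15519999999998), 4.5, 185.2) [-0.1051 -0.0528  0.0008] turn -13.2
```

{"op": "apply_moves", "data": {"commands": "0.005 -0.006 -0.003 0 -1;0.005 -0.016 -0.008 0 -2;0.005 -0.027 -0.013 0 -3.5;0.005 -0.038 -0.019 0 -5;0.005 -0.05 -0.025 0 -6.5;0.005 -0.062 -0.031 0 -8;0.005 -0.074 -0.037 0 -9.5;0.005 -0.085 -0.043 0 -11;0.005 -0.095 -0.048 0 -12.2;0.005 -0.101 -0.051 0 -13;0.005 -0.105 -0.053 0 -13.2;0.005 -0.105 -0.053 0 -13.2"}}

```text
t: 23.55
tool_pos: [515.4, -109.2, 5.4]
ee_rot: [0.0, 0.739, -0.674, 0.001]
wrist_force: [-0.7, -2.2, 7.1]
width: 13.7
gripper_force: 61.8
```

```bash
python3 - <<'E'
from h import *
im=get_image("top");cv2.imwrite("pics/t9.png",cv2.resize(im["pixels"][195:320,100:370],None,fx=2.9,fy=2.9,interpolation=cv2.INTER_CUBIC))
d=trace("top","tray")[0];m=d["pixels"].astype(np.uint8);print("pan",[np.round(v,1) for v in rect(m,im,9)])
for c in("top","scene"):
  im=get_image(c)
  for l,z in(("tray_in",3),):
    for d in spot_point(c,l)[:1]: print(l,round(d["p"],2),np.round(d["uv"]),px2w(im,d["uv"],z)[0].round(1))
im=get_image("scene");cv2.imwrite("pics/s9.png",cv2.resize(im["pixels"][90:270,190:450],None,fx=3,fy=3,interpolation=cv2.INTER_CUBIC))
mv()
E
```

```text
pan [array([495.9,  45.5]), array([123.4, 244.4]), np.float64(5.2)]
tray_in 0.56 [263. 247.] [502.5  68.2   3. ]
tray_in 0.93 [299. 197.] [490.7  69.7   3. ]
t 23.9 tcp [ 515.3 -109.2    5.3] yaw -174.7 w 13.9 F [-0.3 -0.8  7.5] g 61.7
```

View pics/s9.png

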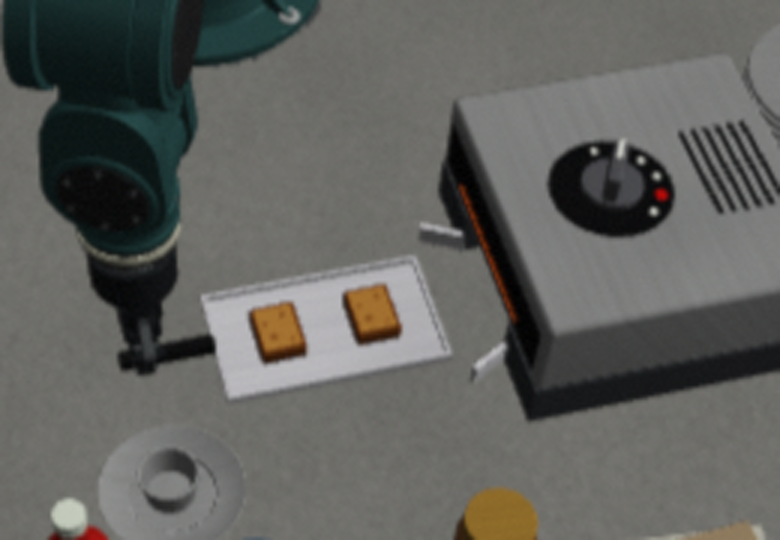

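The tray is lined up with the mouth, the handle is held, and the dial pointer is at dot 1. Pushing in the first part.

{"op": "apply_moves", "data": {"commands": "0.005 -0.006 0 0 0;0.005 -0.014 0 0 0;0.005 -0.024 0 0 0;0.005 -0.034 0 0 0;0.005 -0.044 0 0 0;0.005 -0.054 0 0 0;0.005 -0.064 0 0 0;0.005 -0.074 0 0 0;0.005 -0.084 0 0 0;0.005 -0.092 0 0 0;0.005 -0.097 0 0 0;0.005 -0.1 0 0 0"}}

```text
t: 25.1
tool_pos: [506.5, -10.0, 5.5]
ee_rot: [0.0, 0.739, -0.674, 0.002]
wrist_force: [0.4, -7.5, 6.7]
width: 14.6
gripper_force: 61.7
```

```bash
python3 - <<'E'
from h import *
ob=get_obs();print(ob["wrist_torque"])
o=np.array([485.3,217.5]);v=np.array([-.0906,.9959]);g=o+v*-62
mv((g[0],g[1],5.3,185.2))
for c in("top","scene"):
  im=get_image(c)
  for d in spot_point(c,"tray_in")[:1]:
    w=px2w(im,d["uv"],3)[0];e=w[:2]-o;print(round(d["p"],2),w.round(1),"in warmer",round(e@[v[1],-v[0]],1),round(e@v,1))
E
```

```text
[-1.45136472 -0.06205022  0.00554963]
t 25.1 tcp [506.5 -10.    5.5] yaw -174.8 w 14.6 F [ 0.4 -7.5  6.7] g 61.7
 -> (np.float64(490.91720000000004), np.float64(155.7542), 5.3, 185.2) [-0.1664  0.0004 -0.0003] turn 0.0
0.68 [489.2 164.1   3. ] in warmer -1.0 -53.5
0.89 [497.9 167.    3. ] in warmer 8.0 -51.4
```

{"op": "apply_moves", "data": {"commands": "0.005 -0.008 0 0 0;0.005 -0.02 0 0 0;0.005 -0.033 0 0 0;0.005 -0.047 0 0 0;0.005 -0.061 0 0 0;0.005 -0.075 0 0 0;0.005 -0.09 0 0 0;0.005 -0.104 0 0 0;0.005 -0.118 0 0 0;0.005 -0.13 0 0 0;0.005 -0.14 0 0 0;0.005 -0.145 0 0 0"}}

```text
t: 26.5
tool_pos: [493.1, 135.1, 5.4]
ee_rot: [-0.0, 0.739, -0.674, 0.002]
wrist_force: [0.3, -9.3, 7.7]
width: 14.2
gripper_force: 61.9
```

```bash
python3 - <<'E'
from h import *
mv((490.9,155.8,5.3,185.2))
E
```

```text
t 26.5 tcp [493.1 135.1   5.4] yaw -174.8 w 14.2 F [ 0.3 -9.3  7.7] g 61.9
 -> (490.9, 155.8, 5.3, 185.2) [-0.0209  0.0003  0.0001] turn 0.0
```

{"op": "apply_moves", "data": {"commands": "0.005 -0.005 0 0 0;0.005 -0.01 0 0 0;0.005 -0.014 0 0 0;0.005 -0.016 0 0 0;0.005 -0.018 0 0 0;0.005 -0.019 0 0 0;0.005 -0.02 0 0 0;0.005 -0.02 0 0 0"}}

```text
t: 27.3
tool_pos: [491.5, 152.3, 5.4]
ee_rot: [0.001, 0.738, -0.675, 0.003]
wrist_force: [2.2, -25.0, 9.4]
width: 14.3
gripper_force: 62.0
```

{"op": "apply_moves", "data": {"commands": "0.005 -0.001 0 0 0;0.005 -0.002 0 0 0;0.005 -0.002 0 0 0"}}

```text
t: 27.6
tool_pos: [491.6, 152.4, 5.4]
ee_rot: [0.003, 0.738, -0.675, 0.005]
wrist_force: [4.0, -40.3, 10.8]
width: 14.4
gripper_force: 62.0
```

{"op": "apply_moves", "data": {"commands": "0.005 0.002 0 0 0;0.04 0.002 0 0 0;0.04 0.002 0 0 0;0.04 0.002 0 0 0;0.04 0.003 0 -0.03 0;0.04 0.02 0 -0.07 0;0.04 0.04 0 -0.11 0;0.04 0.06 0 -0.15 0;0.04 0.06 0 -0.19 0;0.04 0.06 0 -0.23 0;0.04 0.06 0 -0.25 0;0.04 0.06 0 -0.25 0"}}

```text
t: 28.8
tool_pos: [496.6, 97.5, 257.0]
ee_rot: [-0.002, 0.739, -0.674, 0.002]
wrist_force: [-0.0, -0.8, -0.3]
width: 39.6
gripper_force: 0.0
```

```bash
python3 - <<'E'
from h import *
get_image("top");im=get_image("scene")
ob=get_obs();wi=get_image("wrist")
cv2.imwrite("pics/c10.png",np.hstack([cv2.resize(im["pixels"][100:240,290:450],None,fx=2.4,fy=2.4,interpolation=cv2.INTER_CUBIC),cv2.resize(wi["pixels"],(400,336))]))
o=np.array([485.3,217.5]);v=np.array([-.0906,.9959])
for d in spot_point("wrist","tray_handle")[:2]:
    w=wpx2w(wi,ob,d["uv"],13)[0];e=w[:2]-o;print(round(d["p"],2),np.round(d["uv"]),w.round(1),round(e@[v[1],-v[0]],1),round(e@v,1))
mv((475.8,322,240,-23))
E
```

```text
0.85 [279. 226.] [494.3 157.7  13. ] 3.5 -60.3
0.48 [166.  12.] [ 655. -100.   13.] 140.3 -331.6
t 29.0 tcp [495.   97.4 253.1] yaw -174.7 w 39.9 F [ 0.3  0.5 -0.3] g 0.0
 -> (475.8, 322, 240, -23) [-0.2254 -0.0015  0.0132] turn 28.3
```

View pics/c10.png

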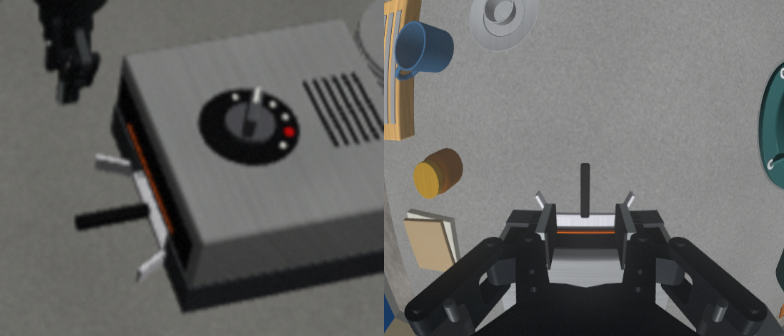

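The scene view shows the tray in the bay with the handle outside. I'll check numerically how far the rear rim sits past the mouth.

```bash
python3 - <<'E'
from h import *
ob=get_obs();im=get_image("wrist");g=im["pixels"]
np.savez("w10.npz",px=g,mount=im["mount"],cx=im["cx"],cy=im["cy"],vertical_fov=im["vertical_fov"],ee_rot=ob["ee_rot"],tool_pos=ob["tool_pos"])
gr=cv2.cvtColor(g,cv2.COLOR_BGR2GRAY)
for c in(262,281,300): print(c,"rows195-320 step2",gr[195:320:2,c-1:c+2].mean(1).astype(int).tolist())
print("handle tip col 281 rows 190-215",gr[186:216,280].tolist())
print("row 250 cols 200-370",gr[248,200:370:3].tolist())
for lab,uv in (("row",[[281,r] for r in range(200,310,10)]),):
    for z in(9,22,48,135): print(z,[round(float(((w[:2]-[485.3,217.5])@[-.0906,.9959])),1) for w in wpx2w(im,ob,uv,z)])
o=(gr.astype(int))
# bright cheek pixels
t=[d for d in trace("wrist","tray")[:2]]
for d in t:
    ys,xs=np.nonzero(d["pixels"]);print("tray",round(d["p"],2),ys.min(),ys.max(),xs.min(),xs.max())
cv2.imwrite("pics/fin.png",np.hstack([cv2.resize(g[200:320,190:370],None,fx=3.4,fy=3.4,interpolation=cv2.INTER_CUBIC)]))
E
```

```text
262 rows195-320 step2 [139, 140, 141, 139, 139, 141, 141, 140, 135, 141, 140, 141, 137, 139, 142, 143, 138, 139, 143, 142, 142, 140, 140, 139, 138, 139, 143, 140, 135, 138, 142, 140, 137, 139, 139, 131, 95, 194, 211, 212, 212, 212, 213, 213, 149, 77, 44, 72, 138, 42, 43, 43, 42, 41, 40, 40, 41, 41, 52, 75, 74, 76, 76]
281 rows195-320 step2 [142, 139, 138, 137, 132, 49, 50, 53, 54, 54, 55, 54, 54, 54, 53, 54, 54, 55, 55, 55, 55, 55, 55, 56, 54, 55, 55, 55, 55, 54, 55, 55, 54, 55, 54, 55, 53, 54, 55, 206, 216, 217, 217, 217, 160, 77, 46, 74, 132, 44, 43, 45, 43, 43, 43, 42, 42, 42, 52, 76, 75, 77, 77]
300 rows195-320 step2 [140, 138, 137, 136, 138, 138, 141, 141, 139, 138, 138, 140, 139, 143, 142, 140, 143, 139, 137, 136, 137, 136, 138, 141, 141, 142, 142, 141, 140, 136, 143, 142, 140, 139, 138, 141, 96, 190, 211, 214, 214, 214, 215, 215, 152, 76, 46, 73, 133, 44, 44, 42, 42, 42, 42, 42, 42, 42, 52, 76, 74, 76, 76]
handle tip col 281 rows 190-215 [138, 138, 136, 136, 137, 137, 139, 141, 143, 143, 141, 139, 139, 137, 139, 139, 140, 133, 60, 51, 52, 50, 54, 53, 54, 55, 54, 54, 55, 56]
row 250 cols 200-370 [136, 143, 142, 146, 193, 218, 111, 110, 138, 141, 141, 141, 137, 137, 137, 144, 139, 141, 142, 141, 143, 145, 141, 139, 138, 53, 58, 54, 54, 115, 141, 143, 140, 141, 146, 141, 140, 142, 141, 141, 140, 143, 137, 139, 145, 140, 91, 87, 141, 214, 144, 139, 138, 144, 142, 135, 142]
9 [-93.0, -80.3, -67.3, -54.1, -40.5, -26.7, -12.4, 2.3, 17.4, 33.0, 49.2]
22 [-96.4, -84.1, -71.5, -58.7, -45.7, -32.3, -18.5, -4.3, 10.3, 25.4, 41.1]
48 [-103.1, -91.7, -80.0, -68.1, -55.9, -43.5, -30.7, -17.5, -3.9, 10.2, 24.7]
135 [-125.7, -117.1, -108.4, -99.4, -90.3, -81.0, -71.4, -61.5, -51.4, -40.8, -29.9]
tray 0.94 203 284 240 324
```

View pics/fin.png

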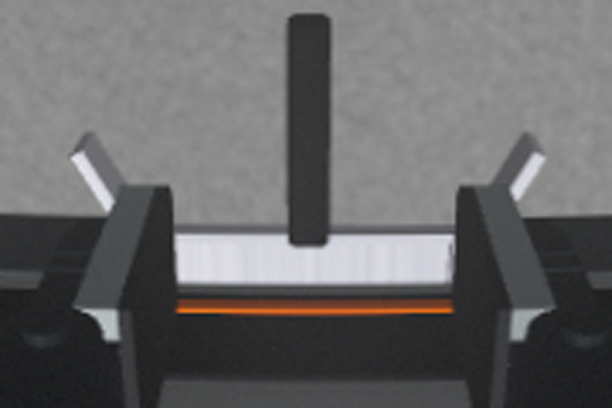

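The rear rim sits about at the mouth line: rim at warmer y ≈ +1 to +2, handle tip at -86.6 against -86 for home. The 40 N push was met by a hard stop, so the tray is home. Now going above the dial.

{"op": "apply_moves", "data": {"commands": "0.06 -0.04 0 0 -8;0.06 -0.085 0 0 -16;0.06 -0.13 0 0 -24;0.06 -0.175 0 0 -32;0.06 -0.21 0 0.005 -40;0.06 -0.224 0 0.01 -48;0.06 -0.224 0 0.01 -56;0.06 -0.224 0 0.01 -61.3;0.06 -0.224 0 0.01 -61.3;0.06 -0.224 0 0.01 -61.3;0.06 -0.224 0 0.01 -61.3"}}

```text
t: 30.2
tool_pos: [475.0, 320.2, 244.1]
ee_rot: [0.0, 0.979, -0.205, -0.0]
wrist_force: [0.1, -0.4, 0.1]
width: 59.9
gripper_force: 0.0
```

```bash
python3 - <<'E'
from h import *
get_image("top");get_image("top")
ob=get_obs();im=get_image("wrist");print(np.round(ob["qpos"],2))
g=im["pixels"]
for d in spot_point("wrist","dial_grip")[:2]: print(round(d["p"],2),np.round(d["uv"]),wpx2w(im,ob,d["uv"],163)[0].round(1))
for d in trace("wrist","dial")[:2]:
    ys,xs=np.nonzero(d["pixels"]);print("dial",round(d["p"],2),len(ys),xs.min(),xs.max(),ys.min(),ys.max(),[np.round(v,1) for v in rect(d["pixels"],im,145,ob)])
hsv=cv2.cvtColor(g,cv2.COLOR_BGR2HSV)
def blobs(m,z,n):
    k,_,st,ce=cv2.connectedComponentsWithStats(m.astype(np.uint8))
    for i in range(1,k):
        if 12<st[i,4]<1500:
            w=wpx2w(im,ob,ce[i],z)[0]
            if abs(w[0]-476)<60 and abs(w[1]-321)<60: print(n,st[i].tolist(),ce[i].round(0),w.round(1),"r",np.hypot(w[0]-476,w[1]-321).round(1),"ang",np.degrees(np.arctan2(w[1]-321,w[0]-476)).round(1))
blobs((hsv[...,0]<8)&(hsv[...,1]>150)&(hsv[...,2]>100),136,"red")
blobs((hsv[...,1]<40)&(hsv[...,2]>200),136,"white")
mv((476,321,151,66.6))
E
```

```text
[ 0.45  0.34  0.11  1.33 -0.   -2.28]
0.82 [282. 218.] [476.1 319.6 163. ]
dial 0.62 3871 247 316 174 254 [array([475.7, 319.7]), array([57.4, 53.2]), np.float64(17.2)]
red [221, 205, 13, 14, 112] [227. 211.] [491.4 361.6 136. ] r 43.4 ang 69.2
white [227, 182, 8, 8, 51] [231. 185.] [509.4 349.6 136. ] r 43.9 ang 40.6
white [278, 225, 7, 37, 243] [281. 242.] [449.5 332.2 136. ] r 28.8 ang 157.1
white [233, 233, 8, 6, 38] [236. 235.] [469.7 363.6 136. ] r 43.1 ang 98.5
white [253, 249, 7, 7, 35] [256. 252.] [449.6 355.  136. ] r 43.0 ang 127.8
white [303, 249, 7, 7, 35] [306. 252.] [433.1 316.4 136. ] r 43.2 ang -173.8
t 30.4 tcp [475.1 320.3 244.3] yaw -113.5 w 60.3 F [-0.7 -0.1 -0.4] g 0.0
 -> (476, 321, 151, 66.6) [ 0.0005 -0.001   0.0933] turn -0.1
```

The pointer is confirmed at click 1 (157°) and red is at 69–71°, so I need three clicks of 28.65°, 86° in all. Descending and gripping the bar.

{"op": "apply_moves", "data": {"commands": "0.055 0 0 0.03 0;0.05 0 0 0.06 0;0.045 0 0 0.08 0;0.045 0 0 0.091 0;0.045 0 0 0.092 0;0.045 0 0 0.092 0;0.005 0 0 0.092 0;0.005 0 0 0.092 0;0.005 0 0 0.092 0;0.005 0 0 0.092 0;0.005 0 0 0.092 0;0.005 0 0 0.092 0", "grip_force": 20}}

```text
t: 31.65
tool_pos: [475.6, 320.8, 153.2]
ee_rot: [-0.001, 0.979, -0.203, 0.001]
wrist_force: [0.4, 1.5, 7.4]
width: 13.6
gripper_force: 24.8
```

{"op": "apply_moves", "data": {"commands": "0.005 0 0 0 7;0.005 0 0 0 14;0.005 0 0 0 21;0.005 0 0 0 28.7;0.005 0 0 0 28.7;0.005 0 0 0 28.7;0.005 0 0 0 36;0.005 0 0 0 43;0.005 0 0 0 50;0.005 0 0 0 57.3;0.005 0 0 0 57.3;0.005 0 0 0 57.3"}}

```text
t: 32.85
tool_pos: [476.4, 321.4, 153.2]
ee_rot: [-0.002, 0.762, -0.648, 0.0]
wrist_force: [5.8, 6.5, 2.1]
width: 13.4
gripper_force: 24.1
```

{"op": "apply_moves", "data": {"commands": "0.005 0 0 0 7;0.005 0 0 0 14;0.005 0 0 0 21;0.005 0 0 0 28.7;0.005 0 0 0 28.7;0.005 0 0 0 28.7;0.005 0 0 0 28.7"}}

```text
t: 33.55
tool_pos: [477.0, 321.4, 153.2]
ee_rot: [0.002, -0.577, 0.816, -0.0]
wrist_force: [8.9, 5.4, -0.4]
width: 13.8
gripper_force: 23.8
```

```bash
python3 -c "
from h import *
mv()"
```

```text
t 33.5 tcp [477.  321.4 153.2] yaw 160.5 w 13.8 F [ 8.9  5.4 -0.4] g 23.8
```

{"op": "apply_moves", "data": {"commands": "0.04 0 0 0 0;0.04 0 0 0 0;0.04 0 0 0 0;0.045 0 0 -0.02 0;0.045 0 0 -0.05 0;0.045 0 0 -0.09 0;0.045 0 0 -0.12 0;0.045 0 0 -0.12 0;0.045 0 0 -0.12 0"}}

```text
t: 34.45
tool_pos: [475.2, 320.4, 272.3]
ee_rot: [0.0, -0.577, 0.816, -0.0]
wrist_force: [0.7, -0.7, -1.2]
width: 45.1
gripper_force: 0.0
```

```bash
python3 - <<'E'
from h import *
get_image("top");get_image("top")
ob=get_obs();im=get_image("wrist")
hsv=cv2.cvtColor(im["pixels"],cv2.COLOR_BGR2HSV)
def blobs(m,z,n):
    k,_,st,ce=cv2.connectedComponentsWithStats(m.astype(np.uint8))
    for i in range(1,k):
        if 12<st[i,4]<1500:
            w=wpx2w(im,ob,ce[i],z)[0]
            if abs(w[0]-476)<60 and abs(w[1]-321)<60: print(n,st[i].tolist(),w.round(1),"r",np.hypot(w[0]-476,w[1]-320.5).round(1),"ang",np.degrees(np.arctan2(w[1]-320.5,w[0]-476)).round(1))
blobs((hsv[...,0]<8)&(hsv[...,1]>150)&(hsv[...,2]>100),136,"red")
blobs((hsv[...,1]<40)&(hsv[...,2]>200),136,"white")
o=np.array([485.3,217.5]);v=np.array([-.0906,.9959])
for c in("wrist","scene","top"):
  if c!="wrist": im=get_image(c)
  for l,z in(("tray_handle",13),("cup",3),("plate",0),("toast0",12)):
    for d in spot_point(c,l)[:1]:
      w=(wpx2w(im,ob,d["uv"],z) if c=="wrist" else px2w(im,d["uv"],z))[0];e=w[:2]-o
      print(c,l,round(d["p"],2),w.round(1),"warmer",round(e@[v[1],-v[0]],1),round(e@v,1))
mv()
E
```

```text
red [274, 244, 13, 10, 84] [491.4 362.3 136. ] r 44.6 ang 69.8
white [322, 179, 8, 7, 41] [432.9 316.4 136. ] r 43.3 ang -174.6
white [326, 203, 7, 6, 36] [436.3 337.9 136. ] r 43.3 ang 156.3
white [277, 217, 6, 27, 161] [485.6 344.8 136. ] r 26.1 ang 68.5
white [318, 225, 6, 6, 31] [449.8 355.  136. ] r 43.4 ang 127.2
white [254, 240, 6, 6, 29] [509.6 349.6 136. ] r 44.5 ang 40.9
white [300, 240, 6, 6, 31] [469.7 363.7 136. ] r 43.6 ang 98.3
wrist tray_handle 0.56 [491.6 159.   13. ] warmer 1.0 -58.9
wrist toast0 0.44 [747.8 167.1  12. ] warmer 256.8 -73.9
scene tray_handle 0.78 [492.6 151.6  13. ] warmer 1.3 -66.3
scene cup 0.9 [654.2 -95.4   3. ] warmer 139.8 -327.0
scene plate 0.77 [ 655.4 -100.5    0. ] warmer 140.6 -332.1
top tray_handle 0.7 [486. 158.  13.] warmer -4.7 -59.3
top cup 0.75 [ 651.5 -102.9    3. ] warmer 136.5 -334.1
top plate 0.72 [ 655.6 -101.1    0. ] warmer 140.7 -332.8
top toast0 0.42 [793.  -45.2  12. ] warmer 282.6 -289.5
t 35.3 tcp [475.1 320.3 272.3] yaw 160.5 w 45.0 F [-0.2  0.3 -0.6] g 0.0
```

The pointer is on red, the handle reads -59 (home), the cup is on the plate and no toast is left out. Handing in.

```bash
python3 -c "
from cell import workorder
print(workorder.hand_in())"
```

```text
the job is handed in; nothing more can be done
None
```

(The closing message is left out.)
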